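# Seat the D-shaped tube block in the dry-block heater

## Task

Fit the D-shaped aluminium tube block into the dry-block heater: lift it by its black handle, turn it so that its flat side faces the flat side of the D-shaped well in the heater's top, lower it in (do not drop it) until it sits level on the well's floor, and let go. Leave the round block and the square block standing where they are.

Things in the scene. Friction and masses are not known exactly. Their poses are not given: they have to be found in the camera images.
- d_block: Aluminium block to move, 30 mm tall, about 0.26 kg; from above a D: arc of radius 36 mm cut by one flat 69 mm long. Origin: underside, below the handle. The flat is its -x side, 20 mm from the origin; the arc reaches 26 mm to +x and 36 mm to each side. Black upright slab handle centred over the origin: 14 mm thick (x), 36 mm wide (y), from 30 to 78 mm above the underside. z up.
- heater: Fixed white box, 200 (x) by 160 (y) mm, 90 mm high; control strip on top at its -x edge. Origin: centre of underside. D-shaped well in the top, floor 68 mm up, 6 mm play all round, bevelled mouth; its flat faces the -x edge, 27 mm from the origin's axis. Seated, the D block's origin is on that axis, 68 mm up, its x along the heater's x, its body 8 mm proud; no other way fits.
- round_block: Bystander: fully round aluminium block, diameter 72 mm, 30 mm tall, same handle as the D block (up to 78 mm). Origin: centre of the underside. Leave it.
- square_block: Bystander: square aluminium block, 66 mm by 66 mm, 30 mm tall, same handle as the D block (up to 78 mm). Origin: centre of the underside. Leave it.

How it is judged (in metres and radians):
On the way:
1. the D block has been lifted at least 40 mm off the table (height (world z) of d_block above 0.04 m), for 0.2 s.
At the end, for the whole second after the job is handed in: The D block rests level (within 4.5 degrees) on the floor of the heater's well (within 4 mm in height, 14 mm of the well's axis, 20 degrees of the well's yaw), released and still; the round and square blocks stand upright within 30 mm of where they were (horizontal distance between d_block and heater below 0.014 m and z of d_block in the frame of heater between 0.064 and 0.072 m and angle between the x axis of d_block and the x axis of heater, either way round below 0.35 rad and angle between d_block's own z axis and vertical below 0.08 rad and linear speed of d_block below 0.02 m/s and distance of each of round_block, square_block from where it was at the start of the episode below 0.03 m and angle between each of round_block, square_block's own z axis and vertical below 0.1 rad); the robot touches nothing.
It fails at once if the D block dropped into the heater: falling freely there, faster than 0.6 m/s (horizontal distance between d_block and heater below 0.06 m and contact force between the fingers and d_block below 0.2 N and linear speed of d_block above 0.6 m/s).
It fails at once if the round block moved more than 30 mm or knocked over (distance of round_block from where it was at the start of the episode above 0.03 m or angle between round_block's own z axis and vertical above 0.5 rad).
It fails at once if the square block moved more than 30 mm or knocked over (distance of square_block from where it was at the start of the episode above 0.03 m or angle between square_block's own z axis and vertical above 0.5 rad).
It also fails if it takes over 40 s, if anything falls off the work surface, if the arm or the gripper's body presses on something with over 40 N, if the wrist force passes 120 N, or if a joint passes its speed limit or range.

## Robot

A 6-joint arm with a two-finger parallel gripper is mounted at the origin on the work surface. World frame = base frame: x ahead of the robot, y to its left, z up, the work surface at z = 0. Lengths are in m, angles in degrees, forces in N, time in s.
With the tool pointing down it reaches from about 0.4 to 0.825 m from the base axis. Payload 7 kg.
Tool frame: the origin (TCP) lies midway between the tips of the shut fingers; the grasp point (between the pads) lies ctrl.tcp_to_grasp behind it (ctrl.tcp_to_grasp is the distance from the TCP to the grasp point, in m); y points along the fingers, z is the direction in which the jaws open and shut, and the axes are right-handed (so a half turn about y gives the same grasp; the last joint's range is limited). The gripper opens to 88 mm and grips with 3 to 60 N. Pads are 19 mm wide; open, the fingers measure 130 mm over their backs; the gripper's body (78 mm by 193 mm) begins 47 mm behind the grasp point.
Start: joints at [79.819, 20.546, 0.682, 0, -70.136, -16.507], TCP at [0.303, 0.603, 0.227] pointing down, gripper open.
Joint ranges: [-176.03, 176.03], [-82.01, 121.73], [-58.28, 71.71], [-173.87, 95.51], [-174.79, -0.11], [-173.66, 173.66]. Speed limits (degrees/s): [136.94, 136.94, 172.46, 180, 180, 180].

## Interface

Orientations are given as [roll, pitch, yaw] about the fixed x, y, z axes, in that order (R = Rz(yaw) Ry(pitch) Rx(roll)).
In Python, from plant import ctrl, snapshot, silhouettes gives the robot as it stands.
- The arm moves only by the shell command python3 -m pendant 'ROWS'. ROWS is JSON, a list that holds one entry, the list of rows, each a list of 7 numbers: the shift along the tool's x, y, z in cm, then the turn, a rotation vector about the tool's x, y, z in degrees, then the opening, from 0 (shut) to 1 (fully open). In form: [[[x, y, z, rx, ry, rz, hand], ...]]. A call has 1 to 12 rows; each row shifts and turns the commanded pose from where the row before left it, along the tool's axes as they then stand; what a row does not reach is not made up. A row lasts 1/12 s, in which the tool goes at most 41.7 mm and 7.16 degrees, less where a joint would pass 70% of its speed; a pose out of reach is approached as far as the arm can. A call with a gripper value outside its range is refused whole. The fingers move at their own pace and stop on an object; the grip force is fixed at half the most. Time passes only in rows, so rows that do not move let the fingers close. It gives the time, the measured TCP pose, the force and the opening at its end, in the units of the state.
- ctrl.get_obs(): the state, without advancing time (a new reading comes with each control period).
- snapshot(name): name is "side" or "top"; returns a dict with "image" (384x512x3 uint8, red, green, blue), "camera_matrix" (3x3 intrinsics, pixels), "eye" and "orientation" of the camera in the world. Camera axes: x right, y down, z forward; pixel columns grow to the right and rows downward; lengths in m; the calibration is good to about 2 mm. A picture is of the moment at which its call begins. There is no depth.
- ctrl.close_job(): hands the job in, once; it reports no verdict.
Trained networks look in a picture, given as the dict that the camera call returned (one of the last four; its "shot" number tells which), for a name from the list of things; names that differ only in an ending like _2 or _b are one class to them, and where a whole thing is asked for, a point or a joint stands for the part that bears it (a point fixed in the world has none). Each returns a list of dicts, best first, with "confidence" (0 to 1); they miss things now and then, are a little off and sometimes report something else, mostly with a low value. They report only what shows in the picture. A call takes as long as a camera call.
- silhouettes(picture, thing): "mask" (384x512 bool, what is visible of it) and "bbox" ([left, top, width, height] in pixels, round what is visible of it).
The state is a dict: "clock": time; "joint_pos": joint angles; "qvel": joint speeds; "tau": joint torques, N m; "tool_pos": TCP position; "orientation": TCP orientation; "force": force on the tool from outside, world axes, zero at the start; "moment": the same for the moment, N m; "opening": finger opening in m.
Only numpy, scipy, OpenCV 4.12 (cv2) and the standard library are available. Lean on these libraries where they do the work, as an engineer would, in place of code of your own. Each camera call takes 0.05 s, during which the arm holds its last target.

## Working session

There is one attempt and no reset: what is moved stays moved. The work goes in short steps, Python scripts to look and compute and a shell command to move; the robot and the scene stay as the last step left them, time stands still between calls to the robot, and variables do not carry over. Pictures are saved under pics/ and viewed, and the job is handed in when it is done.

```bash
ls; mkdir -p pics
python3 - <<'E'
from plant import ctrl, snapshot, silhouettes
import cv2
print(ctrl.get_obs(), ctrl.tcp_to_grasp)
for n in ["top","side"]:
    s=snapshot(n); cv2.imwrite(f"pics/{n}1.png",s["image"][:,:,::-1])
    print(n,s["camera_matrix"],s["eye"],s["orientation"],s["shot"])
    for t in ["d_block","heater","round_block","square_block"]:
        print(t,[(r["bbox"],round(r["confidence"],2)) for r in silhouettes(s,t)])
E
```

```text
pics
{'clock': 0.0, 'joint_pos': array([ 7.98175293e+01,  2.05900682e+01,  6.33521018e-01, -1.92464549e-02,
       -7.01367718e+01, -1.65042578e+01]), 'qvel': array([-0.10544057,  0.02769568,  0.00814394,  0.11179646, -0.04730057,
       -0.01981176]), 'tau': array([ 1.01264664e-03, -5.82710230e+01,  2.93047392e+01,  6.99697226e+00,
        6.80483630e-03, -1.60551522e-04]), 'tool_pos': array([0.30298649, 0.60262265, 0.22563896]), 'orientation': array([-8.99053856e+01,  9.16556887e-03,  1.53306725e+02]), 'force': array([-0.13799623, -0.09277195,  0.50800945]), 'moment': array([-0.00146498, -0.0141183 ,  0.00997843]), 'opening': 0.08774106700003817} 0.0188
top [[463.83589444   0.         249.5684643 ]
 [  0.         463.83589444 195.28052293]
 [  0.           0.           1.        ]] [0.32277345 0.01928407 1.12918047] [-169.82979482   -1.22280105  -88.77325994] 1
d_block []
heater [([317.0, 148.5, 76.5, 95.0], 0.74), ([191.5, 136.9, 37.2, 33.6], 0.72)]
round_block [([223.2, 217.9, 26.4, 28.2], 0.87)]
square_block [([189.6, 136.3, 36.7, 35.5], 0.92), ([315.6, 150.6, 78.0, 93.0], 0.47)]
side [[371.032605     0.         249.58391149]
 [  0.         371.032605   191.08685594]
 [  0.           0.           1.        ]] [ 0.15761215 -0.4069782   0.4700469 ] [-127.81802706   -0.54090525  -40.56362918] 2
d_block [([156.6, 132.3, 32.3, 44.5], 0.63)]
heater [([278.1, 191.7, 183.9, 173.6], 0.8)]
round_block [([187.7, 183.5, 40.3, 56.2], 0.63)]
square_block [([243.4, 132.6, 33.3, 40.1], 0.7)]
```

View pics/top1.png

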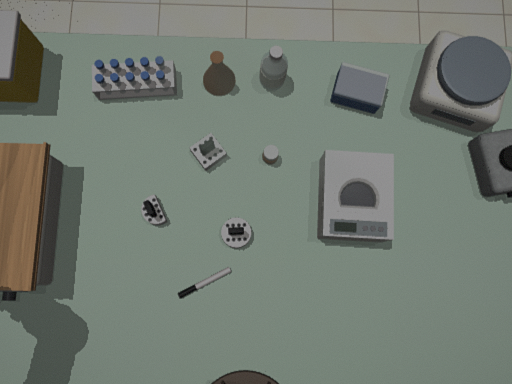

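View pics/side1.png

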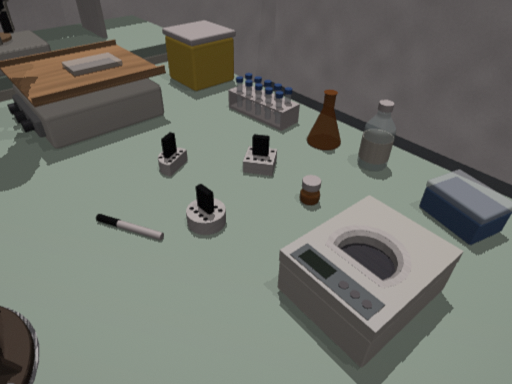

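```bash
cat > h.py <<'E'
import numpy as np, cv2
from scipy.spatial.transform import Rotation as R
def cam(s):
    return np.array(s["camera_matrix"]),np.array(s["eye"]),R.from_euler('xyz',s["orientation"],degrees=True).as_matrix()
def proj(s,P):
    K,e,M=cam(s); q=(np.atleast_2d(P)-e)@M@K.T; return q[:,:2]/q[:,2:]
def ray(s,uv,z):
    K,e,M=cam(s); d=M@np.linalg.solve(K,[uv[0],uv[1],1]); return e+d*(z-e[2])/d[2]
def T(x,y,z,yaw,P):
    P=np.atleast_2d(np.array(P,float)); return P@R.from_euler('z',yaw,degrees=True).as_matrix().T+[x,y,z]
def darc(g=0,n=40):
    a=np.arctan2(34.5,-10.2)  # arc centre at x=-10 from origin
    t=np.linspace(-a,a,n); p=np.c_[36*np.cos(t)-10,36*np.sin(t)]/1000
    return p
def ring(p,z): return np.c_[p,np.full(len(p),z)]
def slab(): return np.array([[x,y] for x,y in [(-7,-18),(7,-18),(7,18),(-7,18)]])/1000
def crop(s,c,w,k,curves=[]):
    x0,y0=int(c[0]-w/2),int(c[1]-w/2)
    im=cv2.resize(s["image"][y0:y0+w,x0:x0+w,::-1],None,fx=k,fy=k,interpolation=cv2.INTER_CUBIC)
    for P,col in curves:
        q=((proj(s,P)-[x0,y0]+.5)*k-.5); cv2.polylines(im,[np.round(q).astype(int)],True,col,1)
    return im
E
python3 - <<'E'
from h import *; from plant import snapshot
import pickle
S={n:snapshot(n) for n in ["top","side"]}; pickle.dump(S,open("S.pkl","wb"))
t,s=S["top"],S["side"]
cv2.imwrite("pics/c1.png",np.hstack([crop(t,(152,211),50,8),crop(s,(172,152),50,8)]))
cv2.imwrite("pics/c2.png",np.hstack([crop(t,(358,197),100,4),crop(s,(370,270),190,2)[:380]][:1]))
print("dblock bottom approx",ray(t,(153,212),.03),ray(t,(150,209),.078),"heater top",ray(t,(358,188),.09))
for uv in [(324,152),(393,153),(392,238),(320,236)]: print(ray(t,uv,.09))
E
```

```text
dblock bottom approx [0.47420093 0.22918866 0.03      ] [0.4743193  0.22723268 0.078     ] heater top [ 0.53291926 -0.24734303  0.09      ]
[ 0.61618571 -0.16965277  0.09      ]
[ 0.61818711 -0.3309855   0.09      ]
[ 0.41994967 -0.32207348  0.09      ]
[ 0.4206607  -0.15925666  0.09      ]
```

View pics/c1.png

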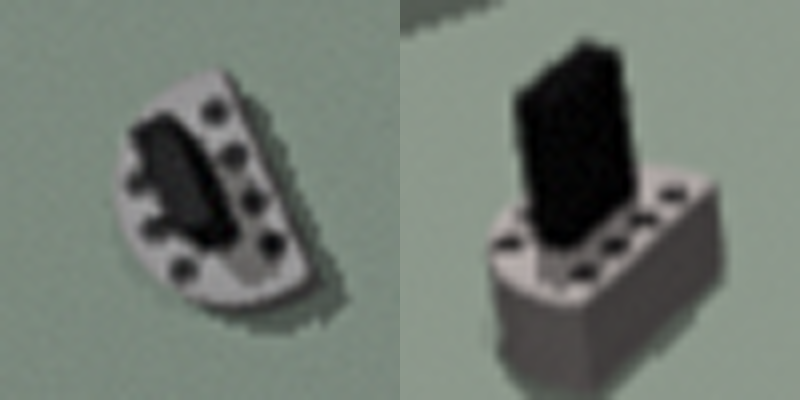

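View pics/c2.png

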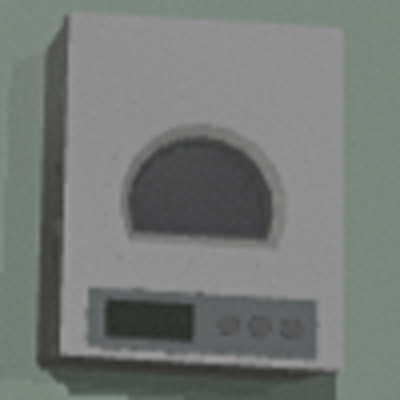

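```bash
cat > fit.py <<'E'
from h import *; import pickle
S=pickle.load(open("S.pkl","rb")); t,s=S["top"],S["side"]
f=lambda o,p,k:(o[0]+(p[0]+.5)/k-.5,o[1]+(p[1]+.5)/k-.5)
for cm,o,ps in [(t,(127,186),[(222,72),(310,275)]),(s,(147,127),[(317,182),(175,305)])]:
    a,b=[ray(cm,f(o,p,8),.03) for p in ps]
    d=b-a; print(a,b,"len",np.linalg.norm(d)); 
    u=d/np.linalg.norm(d); n=np.array([u[1],-u[0],0])  # 
    c=(a+b)/2
    if n[1]<0:n=-n
    print("origin",c+.02*n,"yaw",np.degrees(np.arctan2(n[1],n[0])))
H=[f((308,147),p,4) for p in [(68,12),(343,28),(337,371),(62,354)]]
Q=np.array([ray(t,h,.09) for h in H]); print(Q, Q.mean(0)); 
d=(Q[0]+Q[1]-Q[2]-Q[3])/2; print("heater yaw",np.degrees(np.arctan2(d[1],d[0])),np.linalg.norm(d)); d=(Q[0]+Q[3]-Q[1]-Q[2])/2; print(np.degrees(np.arctan2(d[1],d[0]))-90,np.linalg.norm(d))
E
python3 fit.py
```

```text
[0.51644199 0.22850384 0.03      ] [0.45589612 0.19896097 0.03      ] len 0.06736900520928879
origin [0.47739859 0.2317068  0.03      ] yaw 116.00969611794136
[0.51962376 0.22944924 0.03      ] [0.45670181 0.20080282 0.03      ] len 0.06913602227495776
origin [0.47987581 0.2333284  0.03      ] yaw 114.47830644919947
[[ 0.6219365  -0.17115153  0.09      ]
 [ 0.61670518 -0.33181462  0.09      ]
 [ 0.41684334 -0.32168728  0.09      ]
 [ 0.42279505 -0.16632052  0.09      ]] [ 0.51957002 -0.24774349  0.09      ]
heater yaw -2.1469727963118412 0.19964178940464952
-2.0266217170132705 0.15811382335831453
```

```bash
cat > ov.py <<'E'
from h import *
def blk(x,y,z,yaw,c=(0,0,255)): return [(T(x,y,z,yaw,ring(darc(),.03)),c),(T(x,y,z,yaw,ring(slab(),.078)),(0,255,255)),(T(x,y,z,yaw,ring(darc(),0)),(255,0,0))]
def heat(x,y,yaw):
    b=np.array([(-.1,-.08),(.1,-.08),(.1,.08),(-.1,.08)])
    p=darc(); g=p.copy(); c=np.array([-.010,0]); g=(p-c)*42/36+c; 
    a=np.arccos(-17/42); t=np.linspace(-a,a,40); g=np.c_[42*np.cos(t)-10,42*np.sin(t)]/1000
    return [(T(x,y,0,yaw,ring(b,.09)),(0,0,255)),(T(x,y,0,yaw,ring(b,0)),(255,0,0)),(T(x,y,0,yaw,ring(g,.09)),(0,255,0)),(T(x,y,0,yaw,ring(g,.068)),(255,255,0))]
E
python3 - <<'E'
from ov import *; import pickle
S=pickle.load(open("S.pkl","rb")); t,s=S["top"],S["side"]
B=blk(.4787,.2326,0,115.2);H=heat(.5195,-.2478,-2.1)
a=np.hstack([crop(t,(152,211),50,8,B),crop(s,(172,152),50,8,B)])
b=np.hstack([crop(t,(358,197),100,4,H),crop(s,(370,275),200,2,H)])
cv2.imwrite("pics/o1.png",a);cv2.imwrite("pics/o2.png",b)
E
```

```text
(no output)
```

View pics/o1.png

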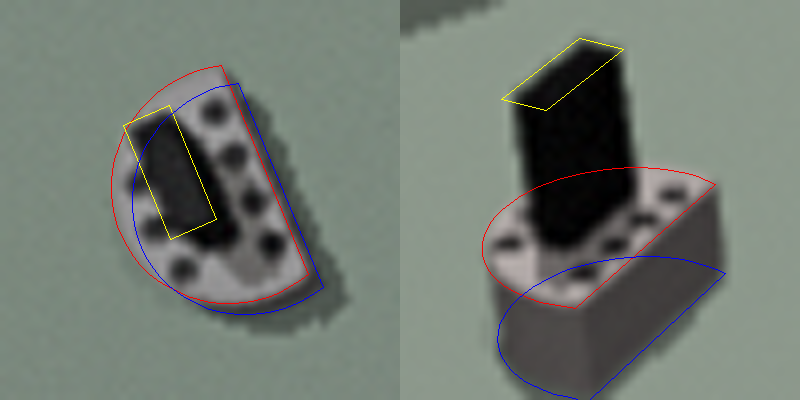

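View pics/o2.png

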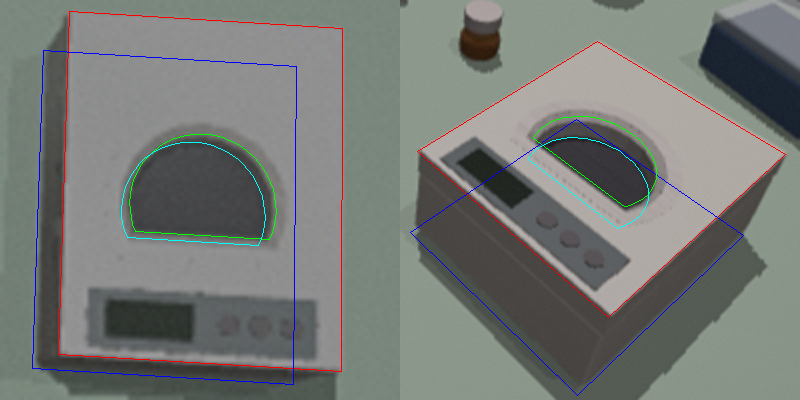

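```bash
python3 -m pendant '[[[0,-1,0,0,-6.5,0,1],[0,-1,0,0,-6.5,0,1],[0,-1,0,0,-6.5,0,1],[0,-1,0,0,-6.5,0,1],[0,-1,0,0,-6.5,0,1],[0,-1,0,0,-6.5,0,1],[0,-1,0,0,-6.5,0,1],[0,-1,0,0,-6.5,0,1],[0,0,0,0,0,0,1],[0,0,0,0,0,0,1]]]'
cat > go.py <<'E'
# usage: go.py x y z yaw -> shift in tool axes (cm) and turn about tool y
import sys; from h import *; from plant import ctrl
o=ctrl.get_obs(); M=R.from_euler('xyz',o["orientation"],degrees=True).as_matrix()
x,y,z,yaw=map(float,sys.argv[1:5])
print("pose",o["tool_pos"].round(4),o["orientation"].round(2),"shift cm",(M.T@(np.array([x,y,z])-o["tool_pos"])*100).round(2),"ry",-((yaw-o["orientation"][2]+180)%360-180), o["clock"],o["opening"])
E
python3 go.py .4793 .2312 .16 205.2
```

```text
clock: 1.43
tool_pos: [0.3032, 0.6032, 0.3069]
orientation: [-90.1, 0.0, -154.9]
force: [0.4, 0.2, -0.6]
opening: 0.0878
pose [0.3032 0.6032 0.3069] [-9.0060e+01  3.0000e-02 -1.5489e+02] shift cm [-0.15 14.65 41.18] ry -0.0892857985406863 1.4333 0.08783490081005617
```

```bash
python3 -m pendant '[[[0,0,3,0,0,0,1],[0,0,3.5,0,0,0,1],[0,0,3.5,0,0,0,1],[0,0,3.5,0,0,0,1],[0,0,3.5,0,0,0,1],[0,0,3.5,0,0,0,1],[0,0,3.5,0,0,0,1],[0,1,3.5,0,0,0,1],[0,2,3.5,0,0,0,1],[0,2,3.5,0,0,0,1],[0,3,3.5,0,0,0,1],[0,3,3.2,0,0,0,1]]]'
python3 -m pendant '[[[0,1.5,0,0,0,0,1],[0,0,0,0,0,0,1],[0,0,0,0,0,0,1]]]'
python3 go.py .4793 .2312 .043 205.2
```

```text
clock: 2.43
tool_pos: [0.4775, 0.2333, 0.2001]
orientation: [-90.0, 0.1, -154.9]
force: [0.8, 1.1, -0.7]
opening: 0.0879
clock: 2.68
tool_pos: [0.477, 0.2344, 0.1852]
orientation: [-89.9, -0.1, -154.9]
force: [1.7, 1.1, 0.4]
opening: 0.0878
pose [0.477  0.2344 0.1852] [-8.9950e+01 -1.1000e-01 -1.5488e+02] shift cm [-0.1  14.22  0.38] ry -0.0819439926274299 2.6833 0.0877641281119503
```

```bash
python3 -m pendant '[[[-0.1,2,0.38,0,0,0,1],[0,2,0,0,0,0,1],[0,2,0,0,0,0,1],[0,2,0,0,0,0,1],[0,2,0,0,0,0,1],[0,2,0,0,0,0,1],[0,2,0,0,0,0,1],[0,0.2,0,0,0,0,1],[0,0,0,0,0,0,1],[0,0,0,0,0,0,1]]]'
python3 go.py .4793 .2312 .043 205.2
python3 - <<'E'
from ov import *; from plant import snapshot
t,s=snapshot("top"),snapshot("side")
cv2.imwrite("pics/g1.png",np.hstack([crop(t,(152,211),80,5),crop(s,(172,152),80,5)]))
E
```

```text
clock: 3.52
tool_pos: [0.4805, 0.2335, 0.0454]
orientation: [-90.0, 0.1, -154.6]
force: [0.2, -0.2, 0.2]
opening: 0.0874
pose [0.4805 0.2335 0.0454] [-9.0010e+01  1.0000e-01 -1.5464e+02] shift cm [0.21 0.24 0.15] ry 0.15526820956188203 3.5167 0.08742434630179931
```

View pics/g1.png

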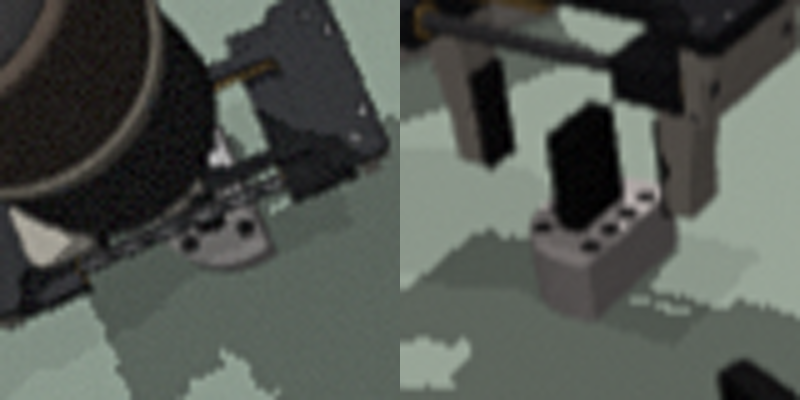

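```bash
python3 -m pendant '[[[0.1,0.2,0.1,0,0,0,0.6],[0,0,0,0,0,0,0.4],[0,0,0,0,0,0,0.2],[0,0,0,0,0,0,0],[0,0,0,0,0,0,0],[0,0,0,0,0,0,0],[0,0,0,0,0,0,0],[0,0,0,0,0,0,0],[0,0,0,0,0,0,0]]]'
python3 -m pendant '[[[0,0,0,0,0,0,0],[0,0,0,0,0,0,0],[0,-0.5,0,0,0,0,0],[0,-0.5,0,0,0,0,0],[0,-1,0,0,0,0,0],[0,0,0,0,0,0,0],[0,0,0,0,0,0,0]]]'
python3 - <<'E'
from ov import *; from plant import snapshot
t,s=snapshot("top"),snapshot("side")
cv2.imwrite("pics/g2.png",np.hstack([crop(t,(152,211),80,5),crop(s,(172,152),80,5)]))
E
```

```text
clock: 4.37
tool_pos: [0.4793, 0.2307, 0.0419]
orientation: [-90.0, -0.0, -154.7]
force: [0.1, 0.5, 1.5]
opening: 0.0333
clock: 4.95
tool_pos: [0.4796, 0.2312, 0.0629]
orientation: [-90.0, 0.1, -154.7]
force: [0.6, 1.1, -2.7]
opening: 0.014
```

View pics/g2.png

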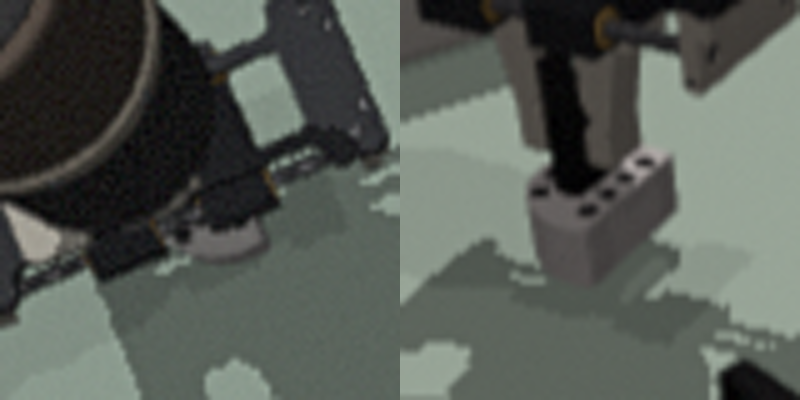

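```bash
python3 -m pendant '[[[0,-1,0,0,0,0,0],[0,-1.5,0,0,0,0,0],[0,-1.5,0,0,3,0,0],[0,-1.5,0,0,6,0,0],[0,-1.5,0,0,6.5,0,0],[0,-1.5,0,0,6.5,0,0],[0,-1.5,0,0,6.5,0,0],[0,-1.5,0,0,6.5,0,0],[0,-1,0,0,6.5,0,0],[0,-0.5,0,0,6.5,0,0],[0,0,0,0,6.5,0,0],[0,0,0,0,6.5,0,0]]]'
python3 -m pendant '[[[0,0,0,0,6.5,0,0],[0,0,0,0,6.5,0,0],[0,0,0,0,6.5,0,0],[0,0,0,0,6.5,0,0],[0,0,0,0,6.5,0,0],[0,0,0,0,6.5,0,0],[0,0,0,0,6.5,0,0],[0,0,0,0,6.5,0,0],[0,0,0,0,4.3,0,0],[0,0,0,0,0,0,0],[0,0,0,0,0,0,0]]]'
python3 go.py .5195 -.2478 .19 87.9
```

```text
clock: 6.05
tool_pos: [0.4792, 0.2308, 0.193]
orientation: [-90.1, 0.0, 144.0]
force: [-0.1, 0.5, -3.5]
opening: 0.0139
clock: 6.97
tool_pos: [0.4791, 0.2307, 0.1922]
orientation: [-90.0, 0.0, 88.2]
force: [0.6, 0.3, -0.9]
opening: 0.0137
pose [0.4791 0.2307 0.1922] [-89.99   0.    88.16] shift cm [-47.69   0.22  -5.57] ry 0.25862635253699295 6.9667 0.013697212166576813
```

```bash
python3 -m pendant '[[[-2,0,-0.4,0,0,0,0],[-3,0,-0.4,0,0,0,0],[-3.5,0,-0.4,0,0,0,0],[-3.5,0,-0.4,0,0,0,0],[-3.5,0,-0.4,0,0,0,0],[-3.5,0,-0.4,0,0,0,0],[-3.5,0,-0.4,0,0,0,0],[-3.5,0,-0.4,0,0,0,0],[-3.5,0,-0.4,0,0,0,0],[-3.5,0,-0.4,0,0,0,0],[-3.5,0,-0.4,0,0,0,0],[-3.5,0,-0.4,0,0,0,0]]]'
python3 -m pendant '[[[-3,0,-0.4,0,0,0,0],[-2.5,0,-0.4,0,0,0,0],[-1.5,0,0,0,0,0,0],[0,0,0,0,0,0,0],[0,0,0,0,0,0,0],[0,0,0,0,0,0,0]]]'
python3 go.py .5195 -.2478 .19 87.9
python3 - <<'E'
from ov import *; from plant import snapshot,ctrl
import pickle
S={n:snapshot(n) for n in["top","side"]};pickle.dump(S,open("S2.pkl","wb"));t,s=S["top"],S["side"]
p=ctrl.get_obs()["tool_pos"];B=blk(p[0],p[1],p[2]-.043,ctrl.get_obs()["orientation"][2]-90)
cv2.imwrite("pics/h1.png",np.hstack([crop(t,(358,197),130,3),crop(s,(350,180),130,3,B)]))
cv2.imwrite("pics/h2.png",s["image"][:,:,::-1])
E
```

```text
clock: 7.97
tool_pos: [0.5131, -0.1724, 0.1923]
orientation: [-90.0, 0.0, 88.2]
force: [0.9, -0.4, -2.8]
opening: 0.014
clock: 8.47
tool_pos: [0.5187, -0.2406, 0.1919]
orientation: [-90.0, -0.0, 88.1]
force: [-0.1, 0.4, -1.9]
opening: 0.0139
pose [ 0.5187 -0.2406  0.1919] [-8.998e+01 -1.000e-02  8.808e+01] shift cm [-0.71  0.19 -0.11] ry 0.1752068247098464 8.4667 0.013875077693739727
```

View pics/h1.png

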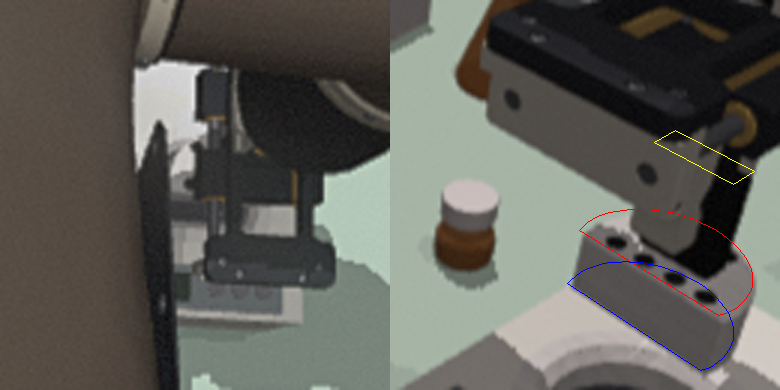

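View pics/h2.png

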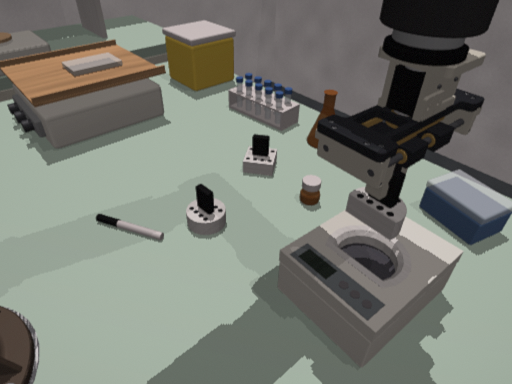

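Run:
```python
from ov import *; import pickle
from plant import ctrl
S=pickle.load(open("S2.pkl","rb"));s=S["side"];p=ctrl.get_obs()["tool_pos"]
B=blk(p[0],p[1],p[2]-.043,-1.9)
cv2.imwrite("pics/h3.png",np.hstack([crop(s,(377,220),66,6,B),crop(s,(377,220),66,6)]))
```

```text
(no output)
```

View pics/h3.png

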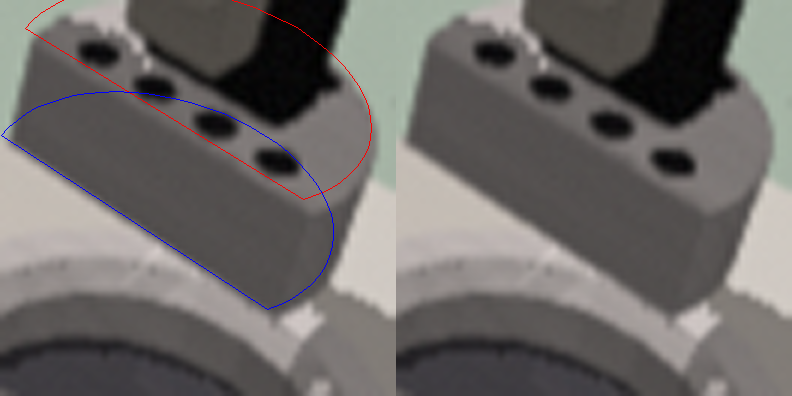

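Run:
```python
from ov import *; import pickle
from scipy.optimize import least_squares
S=pickle.load(open("S2.pkl","rb"));s=S["side"]
o=np.array([377-33,220-33]); 
px=np.array([(36,42),(310,212),(9,145),(276,318)]); px=(px+.5)/6-.5+o
C=np.array([(-.02,.0345,.03),(-.02,-.0345,.03),(-.02,.0345,0),(-.02,-.0345,0)])
f=lambda v,x0=.5187:(proj(s,T(x0,v[0],v[1],v[2],C))-px).ravel()
r=least_squares(f,[-.24,.149,-2],x_scale=[.01,.01,1]);print(r.x,r.fun.round(2))
r=least_squares(lambda v:np.r_[f(v,v[3]),(v[3]-.5187)/.002,(v[1]-.149)/.006],[-.24,.149,-2,.52],x_scale=[.01,.01,1,.01]);print(r.x,r.fun.round(2))
```

```text
[-0.24267892  0.14761623 -2.06350456] [-0.48 -0.51  0.38 -0.02  0.1   0.04 -0.14  0.53]
[-0.24255102  0.14740188 -2.04388605  0.51897442] [-0.46 -0.51  0.38 -0.05  0.12  0.04 -0.13  0.49  0.14 -0.27]
```

```bash
python3 -m pendant '[[[-0.3,0,-0.05,0,0,0,0],[-0.23,0,0,0,0,0,0],[0,1,0,0,0,0,0],[0,1,0,0,0,0,0],[0,1,0,0,0,0,0],[0,1,0,0,0,0,0],[0,0.7,0,0,0,0,0],[0,0.5,0,0,0,0,0],[0,0,0,0,0,0,0],[0,0,0,0,0,0,0],[0,0,0,0,0,0,0]]]'
cat > chk.py <<'E'
import sys; from ov import *; from plant import snapshot,ctrl; import pickle
s=snapshot("side"); pickle.dump({"side":s},open("S3.pkl","wb")); o=ctrl.get_obs(); p=o["tool_pos"]; print(p.round(4),o["orientation"].round(2),o["force"].round(1))
B=blk(p[0]+.0003,p[1]-.002,p[2]-.0445,-2.05); B=[B[0],B[2]]+heat(.5195,-.2478,-2.1)[2:]
cv2.imwrite(sys.argv[1],np.hstack([crop(s,(370,245),80,5,B),crop(s,(370,245),80,5)]))
E
python3 chk.py pics/k1.png
```

```text
clock: 9.48
tool_pos: [0.5196, -0.2463, 0.1404]
orientation: [-90.0, 0.0, 88.0]
force: [-0.0, 0.7, -1.7]
opening: 0.0141
[ 0.5197 -0.2463  0.1405] [-9.005e+01  1.000e-02  8.802e+01] [ 0.6  0.  -1.7]
```

View pics/k1.png

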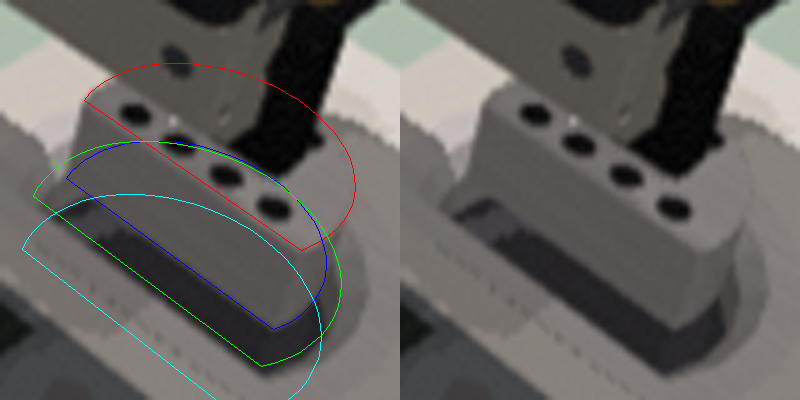

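Run:
```python
from ov import *; import pickle
s=pickle.load(open("S3.pkl","rb"))["side"]
o=np.array([330,205]); g=lambda p:(np.array(p)+.5)/5-.5+o
L,Rr=g((40,205)),g((268,375))
for z in (.09,.087,.084):
    a,b=ray(s,L,z),ray(s,Rr,z); m=(a+b)/2; d=a-b; th=np.arctan2(d[1],d[0])-np.pi/2
    print(z,m+.027*np.array([np.cos(th),np.sin(th),0]),np.degrees(th),np.linalg.norm(d))
a,b=ray(s,g((58,178)),.096),ray(s,g((275,330)),.096);d=a-b;th=np.arctan2(d[1],d[0])-np.pi/2
print("blk",(a+b)/2+.02*np.array([np.cos(th),np.sin(th),0]),np.degrees(th),np.linalg.norm(d))
```

```text
0.09 [ 0.51818881 -0.2509089   0.09      ] -1.9447764660523628 0.07603102523873666
0.087 [ 0.52082211 -0.2496697   0.087     ] -1.9447764660523372 0.07663119610374945
0.084 [ 0.52345541 -0.24843049  0.084     ] -1.9447764660523117 0.07723136696876222
blk [ 0.51903609 -0.24738034  0.096     ] -0.5725909083545622 0.0709925872534807
```

```bash
python3 -m pendant '[[[-0.1,0.2,-0.05,0,0,0,0],[0,0.4,0,0,0,0,0],[0,0.4,0,0,0,0,0],[0,0.4,0,0,0,0,0],[0,0.4,0,0,0,0,0],[0,0.3,0,0,0,0,0],[0,0,0,0,0,0,0],[0,0,0,0,0,0,0]]]'
python3 chk.py pics/k2.png
```

```text
clock: 10.2
tool_pos: [0.5196, -0.2472, 0.1186]
orientation: [-90.0, -0.0, 88.0]
force: [-0.1, -0.9, -2.4]
opening: 0.014
[ 0.5197 -0.2473  0.1189] [-8.999e+01  1.000e-02  8.802e+01] [-0.6  0.4 -2. ]
```

View pics/k2.png

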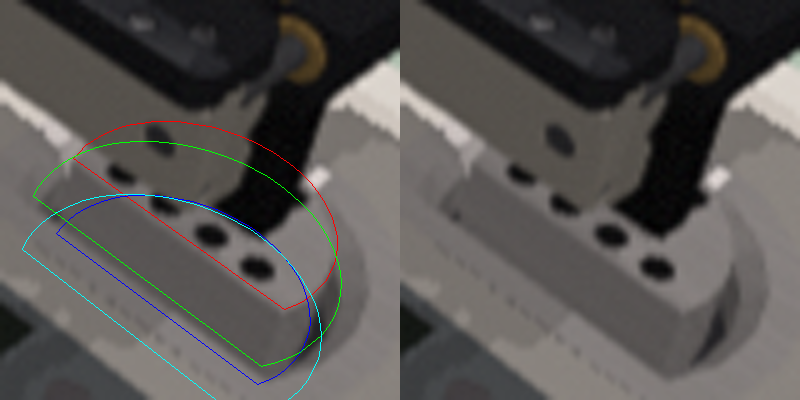

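```bash
python3 -m pendant '[[[0,0.2,0,0,0,0,0],[0,0.15,0,0,0,0,0],[0,0,0,0,0,0,0],[0,0,0,0,0,0,0]]]'
python3 -m pendant '[[[0,0.1,0,0,0,0,0],[0,0.05,0,0,0,0,0],[0,0,0,0,0,0,0]]]'
python3 -m pendant '[[[0,0.1,0,0,0,0,0],[0,0,0,0,0,0,0],[0,0,0,0,0,0,0]]]'
python3 chk.py pics/k3.png
```

```text
clock: 10.58
tool_pos: [0.5196, -0.2472, 0.1154]
orientation: [-90.0, -0.0, 88.0]
force: [-0.0, 0.7, -2.2]
opening: 0.0136
clock: 10.83
tool_pos: [0.5196, -0.2472, 0.1138]
orientation: [-90.0, -0.0, 88.0]
force: [0.3, 0.5, -2.7]
opening: 0.0137
clock: 11.08
tool_pos: [0.5196, -0.2472, 0.1129]
orientation: [-90.0, 0.0, 88.0]
force: [-0.3, -0.3, -1.7]
opening: 0.0139
[ 0.5197 -0.2472  0.113 ] [-90.     0.    88.01] [ 0.2 -0.1 -2.7]
```

View pics/k3.png

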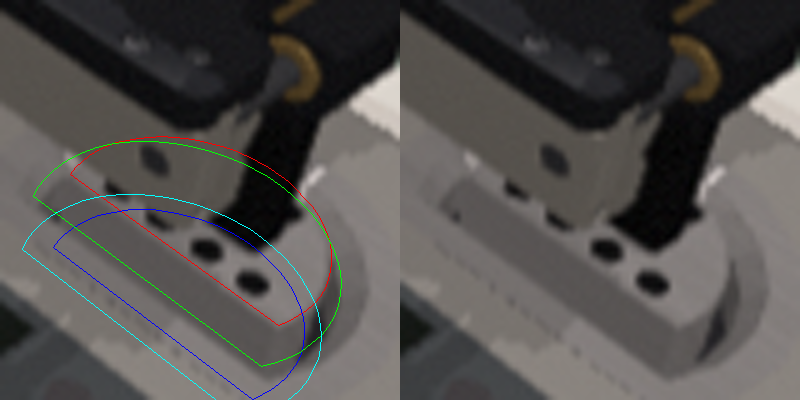

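```bash
python3 -m pendant '[[[0,0.1,0,0,0,0,0],[0,0,0,0,0,0,0],[0,0,0,0,0,0,0]]]'
python3 -m pendant '[[[0,0.1,0,0,0,0,0],[0,0,0,0,0,0,0],[0,0,0,0,0,0,0]]]'
```

```text
clock: 11.38
tool_pos: [0.5199, -0.2473, 0.1127]
orientation: [-90.0, 0.0, 88.0]
force: [-1.4, 1.6, 5.7]
opening: 0.0137
clock: 11.63
tool_pos: [0.5199, -0.2473, 0.1126]
orientation: [-90.1, 0.0, 88.0]
force: [-4.6, 4.0, 13.4]
opening: 0.0135
```

```bash
python3 -m pendant '[[[0,0.1,0,0,0,0,0],[0,0,0,0,0,0,0],[0,0,0,0,0,0,0]]]'
```

```text
clock: 11.88
tool_pos: [0.5199, -0.2473, 0.1126]
orientation: [-90.1, 0.0, 88.1]
force: [-7.1, 6.0, 21.6]
opening: 0.0138
```

```bash
python3 -m pendant '[[[0,-0.2,0,0,0,0,0],[0,0,0,0,0,0,0],[0,0,0,0,0,0,0.3],[0,0,0,0,0,0,0.5],[0,0,0,0,0,0,0.7],[0,0,0,0,0,0,0.7],[0,0,0,0,0,0,0.7],[0,0,0,0,0,0,0.7],[0,0,0,0,0,0,0.7]]]'
python3 chk.py pics/k4.png
```

```text
clock: 12.63
tool_pos: [0.5197, -0.2472, 0.1118]
orientation: [-90.0, -0.0, 88.0]
force: [0.6, -0.2, -0.1]
opening: 0.055
[ 0.5197 -0.2473  0.1118] [-89.99  -0.    88.01] [ 0.5  0.4 -0.4]
```

View pics/k4.png

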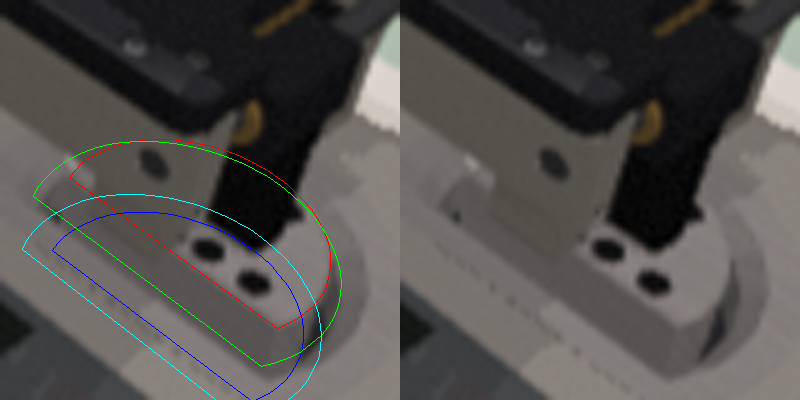

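Released and the block did not move. Retract and check.

```bash
python3 -m pendant '[[[0,-0.5,0,0,0,0,0.7],[0,-1,0,0,0,0,0.7],[0,-1.5,0,0,0,0,0.7],[0,-2,0,0,0,0,0.7],[0,-2,0,0,0,0,0.7],[0,-2,0,0,0,0,0.7],[0,-2,0,0,0,0,0.7],[0,-2,0,0,0,0,0.7],[0,-1,0,0,0,0,0.7]]]'
python3 -m pendant '[[[3,0,0,0,0,0,0.7],[3.5,0,0,0,0,0,0.7],[3.5,0,0,0,0,0,0.7],[3.5,0,0,0,0,0,0.7],[3.5,0,0,0,0,0,0.7],[3.5,0,0,0,0,0,0.7],[2,0,0,0,0,0,0.7],[0,0,0,0,0,0,0.7],[0,0,0,0,0,0,0.7]]]'
python3 - <<'E'
from ov import *; from plant import snapshot; import pickle
t,s=snapshot("top"),snapshot("side"); pickle.dump({"top":t,"side":s},open("S4.pkl","wb"))
B=blk(.52,-.249,.068,-2.05); B=[B[0],B[1]]
cv2.imwrite("pics/e1.png",np.hstack([crop(t,(358,197),80,5,B),crop(s,(370,245),80,5,B)]))
cv2.imwrite("pics/e2.png",s["image"][:,:,::-1])
E
```

```text
clock: 13.43
tool_pos: [0.5206, -0.2477, 0.2559]
orientation: [-90.2, 0.1, 88.0]
force: [0.6, 1.1, 0.6]
opening: 0.0615
clock: 14.18
tool_pos: [0.5274, -0.0213, 0.2522]
orientation: [-90.0, -0.0, 88.2]
force: [0.5, 0.9, -0.1]
opening: 0.0614
```

View pics/e1.png

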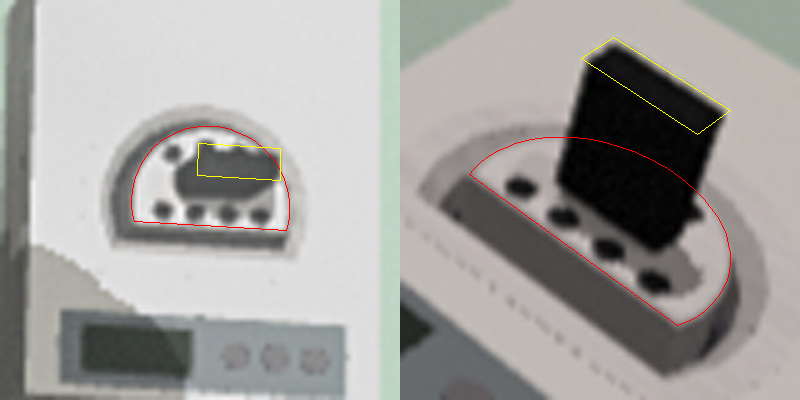

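View pics/e2.png

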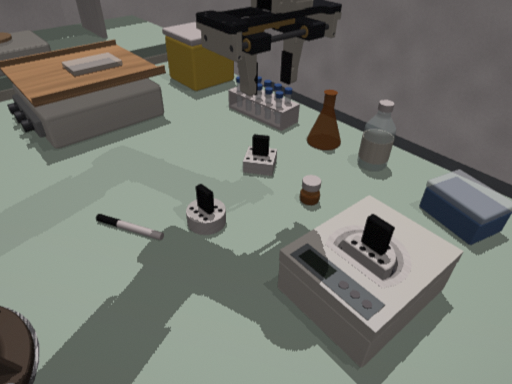

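```bash
python3 -c "
from plant import ctrl
print(ctrl.close_job())"
```

```text
the job is handed in; nothing more can be done
None
```

The D block is in the heater's well with its flat facing the well's flat. I let go of it, moved the arm clear and handed the job in at about 14.3 s of the 40 s limit. The hand-in reports no verdict.

- **Lift:** I gripped the block by its handle and raised its underside to about 0.148 m, well over the required 40 mm.
- **Lowering:** I turned it about 117° and lowered it in small steps. Contact came with the tool at 0.1127 m, against 0.1125 m expected for a seated block. The push peaked at about 22 N upward; I backed that off before opening the gripper. The block did not move on release.
- **Final pictures:** In both views the block matches a level, seated model at z = 68 mm and yaw about −2°. It sits at about (0.520, −0.249), against my two estimates of the well's axis, (0.5195, −0.2478) and (0.520, −0.249).
- **Bystanders:** The round and square blocks look unmoved and upright. I judged that by eye from the side picture, without measuring their positions.
- **Disagreements:** Two measurements of the heater's position differed by 1–2 mm. The handle's outline drawn on the pictures was 1–2 mm off the real one. In the top view the block looks nearer one side of the well. All of this is small next to the 6 mm play and the 14 mm tolerance.

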